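# Close up the fume extractor that has its filter

### The job

Two fume extractors lie open on the bench: one has its pleated filter cartridge in, the other only the empty cartridge frame. Set the loose grille cover squarely on the centre stud and lip of the one that has the filter, without dropping or forcing it, then spin its wing nut clockwise until it is snug. Leave the other extractor open, and leave both cartridges and everything else on the bench where they are.

Things in the scene. Friction and masses are not known exactly. Their poses are not given: they have to be found in the camera images.
- extractor_1: bench fume extractor: dark box 146 mm square tipped back on a steel U-stand (knobs on its +y and -y sides, 196 mm over them), open intake facing up; fixed. The two are alike. Origin on the bench below its centre, z up, x and y along the box's sides. A cartridge sits inside on a floor 54 mm up. A shoulder 84 mm up carries a raised lip, 136 mm square outside, 4 mm thick, rounded, its top 94 mm up
- extractor_2: bench fume extractor: dark box 146 mm square tipped back on a steel U-stand (knobs on its +y and -y sides, 196 mm over them), open intake facing up; fixed. The two are alike. Origin on the bench below its centre, z up, x and y along the box's sides. A cartridge sits inside on a floor 54 mm up. A shoulder 84 mm up carries a raised lip, 136 mm square outside, 4 mm thick, rounded, its top 94 mm up
- stud_1 (a point): pointed tip of the steel centre stud of extractor_1, on the axis of the box, 110 mm above the bench; stud 8 mm thick
- stud_2 (a point): pointed tip of the steel centre stud of extractor_2, on the axis of the box, 110 mm above the bench; stud 8 mm thick
- filter_center (a point): centre of the pleated filter cartridge: disc 120 mm across, 30 mm high, white radial pleats, 22 mm centre hole; it sits round the stud inside one of the two extractors (either one), within 10 mm of its axis, 69 mm above the bench
- frame_center (a point): centre of the empty cartridge frame: grey rim 120 mm across, 28 mm high, hub ring and three spokes, no filter in it so that the fan shows through; it sits in the extractor that has no filter
- cover_center (a point): centre, half-way up, of the loose grille cover: 146 mm square, 13 mm high, slatted plate 4 mm thick with a skirt 9 mm deep (141 mm square inside) and a 15 mm centre hole; 0.23 to 0.37 kg. It starts flat on the bench, skirt down. x, y along its sides, z up; any quarter-turn fits. Fully home its plate rests on the lip and this point is 91.5 mm above the bench
- wing_grip (a point): grip point in the black wing nut captive on the middle of the cover, on the nut's axis 30 mm above its foot, 36.5 (snug) to 38 mm above cover_center. Wings along this point's x (70 mm long on top, 44 mm below), 11 mm thick along its y, 8 to 48 mm above the foot; under them a hub 32 mm across, 10 mm high. Pinch the wings across their thickness to lift the cover or turn the nut
- wing_nut (a joint): turn of the nut relative to the cover, rad; 0 to 0.5 (loose) at the start, grows clockwise seen from above, 3.4 is the hard stop (snug). At 0 the wings lie along the cover's x; their yaw is the cover's yaw minus this value. Sinks 0.5 mm per rad. Drag 0.04 N m: a hanging cover turns with the nut but gives way when the lip guides it
- screwdriver: bystander: orange-handled screwdriver, 150 mm long, lying flat. Origin under its centre
- pliers: bystander: red-handled pliers, 145 mm long, lying flat, 16 mm high. Origin under its centre
- multimeter: bystander: red and grey hand-held multimeter, 155 x 78 x 41 mm, lying on its back. Origin under its centre
- small_board: bystander: small green circuit board, 100 x 70 mm, about 25 mm high. Origin under its centre
- main_board: bystander: large brown circuit board, 220 x 160 mm, about 25 mm high. Origin under its centre
- solder_spool: bystander: solder spool standing on end, 60 mm across, 46 mm high. Origin under its centre
- water_bottle: bystander: capped clear water bottle, 66 mm across, 200 mm high. Origin under its centre

How it is judged:
On the way, in this order (a step that is already met when the one before it is completed fails the run):
1. the cover sits home on the extractor that holds the filter, its nut still loose (((horizontal distance between filter_center and extractor_1 below 0.03 m and (horizontal distance between cover_center and extractor_1 below 0.005 m and z of cover_center in the frame of extractor_1 between 0.089 and 0.0935 m and angle between cover_center's own z axis and vertical below 0.03 rad and (angle between the x axis of cover_center and the x axis of extractor_1, either way round below 0.07 rad or angle between the x axis of cover_center and the y axis of extractor_1, either way round below 0.07 rad))) or (horizontal distance between filter_center and extractor_2 below 0.03 m and (horizontal distance between cover_center and extractor_2 below 0.005 m and z of cover_center in the frame of extractor_2 between 0.089 and 0.0935 m and angle between cover_center's own z axis and vertical below 0.03 rad and (angle between the x axis of cover_center and the x axis of extractor_2, either way round below 0.07 rad or angle between the x axis of cover_center and the y axis of extractor_2, either way round below 0.07 rad)))) and value of joint wing_nut below 1.6 rad), for 0.2 s.
2. the nut is spun down until snug with the cover home (((horizontal distance between filter_center and extractor_1 below 0.03 m and (horizontal distance between cover_center and extractor_1 below 0.005 m and z of cover_center in the frame of extractor_1 between 0.089 and 0.0935 m and angle between cover_center's own z axis and vertical below 0.03 rad and (angle between the x axis of cover_center and the x axis of extractor_1, either way round below 0.07 rad or angle between the x axis of cover_center and the y axis of extractor_1, either way round below 0.07 rad))) or (horizontal distance between filter_center and extractor_2 below 0.03 m and (horizontal distance between cover_center and extractor_2 below 0.005 m and z of cover_center in the frame of extractor_2 between 0.089 and 0.0935 m and angle between cover_center's own z axis and vertical below 0.03 rad and (angle between the x axis of cover_center and the x axis of extractor_2, either way round below 0.07 rad or angle between the x axis of cover_center and the y axis of extractor_2, either way round below 0.07 rad)))) and value of joint wing_nut above 3.15 rad), for 0.2 s.
At the end, for the whole second after the job is handed in: The cover rests on the extractor that holds the filter: within 5 mm of centre, level within 0.03 rad, sides in line within 0.07 rad, its centre point 89 to 93.5 mm up; wing nut past 3.15 rad (stop at 3.4); filter and empty frame within 15 mm of their start (all of step 2 and linear speed of cover below 0.01 m/s and distance of each of frame_center, filter_center from where it was at the start of the episode below 0.015 m); the robot touches nothing.
It fails at once if the cover is dropped (it moves faster than 0.4 m/s while no finger touches it) (linear speed of cover above 0.4 m/s and contact force between the fingers and cover below 0.2 N).
It fails at once if the cover is forced onto an extractor (over 60 N, before the nut is snug) (value of joint wing_nut below 3 rad and (contact force between cover and extractor_1 above 60 N or contact force between cover and extractor_2 above 60 N)).
It fails at once if a cartridge is moved more than 20 mm (distance of any of filter_center, frame_center from where it was at the start of the episode above 0.02 m).
It fails at once if a bystander is moved more than 30 mm (distance of any of screwdriver, pliers, multimeter, small_board, main_board, solder_spool, water_bottle from where it was at the start of the episode above 0.03 m).
It also fails if it takes over 64 s, if anything falls off the work surface, if the arm or the gripper's body presses on something with over 40 N, if the wrist force passes 120 N, or if a joint passes its speed limit or range.

### The arm

A 7-joint arm with a two-finger parallel gripper is mounted at the origin on the work surface. World frame = base frame: x ahead of the robot, y to its left, z up, the work surface at z = 0. Lengths are in m, angles in rad, forces in N, time in s.
With the tool pointing down it reaches from about 0.4 to 0.85 m from the base axis. Payload 10.4 kg.
Tool frame: the origin (TCP) lies between the finger pads; the fingertips stand ahead of it and the grasp point (between the pads) lies 6 mm ahead of it (finger_overhang is the z of the fingertips in the tool frame, in m); z points along the fingers, y is the direction in which the jaws open and shut (so a half turn about z gives the same grasp; the last joint's range is limited). The gripper opens to 85 mm and grips with 20 to 120 N. Pads are 22 mm wide; open, the fingers measure 114 mm over their backs; the gripper's body (76 mm by 85 mm) begins 54 mm behind the grasp point. The pads swing forward as they close: fully open they stand 13 mm farther back than shut.
Start: joints at [-1.366, 0.332, -0.065, 1.46, 0.022, 1.35, -0.088], TCP at [0.141, 0.609, 0.256] pointing down, gripper open.
Joint ranges: [-2.6, 2.6], [-0.5, 2.12], [-1.47, 1.34], [0.16, 2.42], [-1.27, 4.41], [0.06, 2.06], [-2.6, 2.6]. Speed limits (rad/s): [2.22, 2.22, 2.79, 2.79, 3.14, 3.14, 3.14].

### API

Orientations are given as a unit quaternion [x, y, z, w].
In Python, from workcell import * gives the robot as it stands.
- The arm moves only by the shell command python3 -m creep 'ROWS' [FORCE]. ROWS is JSON, a list of rows, each a list of 7 numbers: the turn, a rotation vector about the tool's x, y, z in rad, then the shift along the tool's x, y, z in mm, then the closure in counts, from 0 (fully open) to 255 (shut). In form: [[wx, wy, wz, dx, dy, dz, claw], ...]. A call has 1 to 8 rows; each row shifts and turns the commanded pose from where the row before left it, along the tool's axes as they then stand; what a row does not reach is not made up. A row lasts 1/10 s, in which the tool goes at most 50 mm and 8.59 degrees, less where a joint would pass 70% of its speed; a pose out of reach is approached as far as the arm can. A call is refused whole if a number of a shift passes 50 or a number of a turn 0.15, either way. A call with a gripper value outside its range is refused whole. The fingers move at their own pace and stop on an object; FORCE is the grip in N (left out, the last holds). Time passes only in rows, so rows that do not move let the fingers close. It gives the time, the measured TCP pose, the force and the opening at its end, in the units of the state.
- get_obs(): the state, without advancing time (a new reading comes with each control period).
- camera(name): name is "side" or "top" or "wrist"; returns (picture, depth): 400x640x3 uint8, blue, green, red; 400x640 float32, m along the optical axis (not along the pixel's ray), 0 where there is no reading.
- camera_model(name): a dict with "camera_matrix" (3x3 intrinsics, pixels), "R" (3x3) and "t" (3): a world point X has camera coordinates R X + t; the wrist camera has in their place "mount" (4x4, takes a point from camera to tool coordinates, whose origin is the TCP and whose axes are the flange's). Camera axes: x right, y down, z forward; pixel columns grow to the right and rows downward; lengths in m; the calibration is good to about 2 mm. A picture is of the moment at which its call begins: read the wrist's pose just before it. camera_model takes no time and is no camera call.
- hand_in(): hands the job in, once; it reports no verdict.
The state is a dict: "clock": time; "joint_pos": joint angles; "joint_velocities": joint speeds; "tau": joint torques, N m; "position": TCP position; "ee_rot": TCP orientation; "ft_force": force on the tool from outside, world axes, zero at the start; "torque": the same for the moment, N m; "grip_width": opening from 0.0 (shut) to 1.0 (fully open).
Only numpy, scipy, OpenCV 4.12 (cv2) and the standard library are available. Lean on these libraries where they do the work, as an engineer would, in place of code of your own. Each camera call takes 0.05 s, during which the arm holds its last target.

## Working session

There is one attempt and no reset: what is moved stays moved. The work goes in short steps, Python scripts to look and compute and a shell command to move; the robot and the scene stay as the last step left them, time stands still between calls to the robot, and variables do not carry over. Pictures are saved under pics/ and viewed, and the job is handed in when it is done.

```bash
ls; mkdir -p pics
python3 - <<'E'
from workcell import *
import cv2
o=get_obs();print({k:o[k] for k in o})
for n in ("side","top","wrist"):
    p,d=camera(n);cv2.imwrite(f"pics/{n}0.png",p)
    print(n,camera_model(n))
    import numpy as np; np.save(f"pics/{n}0.npy",d)
E
```

```text
pics
{'clock': 0.0, 'joint_pos': array([-1.36560134,  0.33290226, -0.0647068 ,  1.46097687,  0.02156067,
        1.34989819, -0.08847866]), 'joint_velocities': array([ 0.0014295 ,  0.00102057, -0.00056797,  0.00041262,  0.00014829,
       -0.00020197,  0.0006359 ]), 'tau': array([-1.92490515e-04, -6.25442934e+01,  4.87163581e-02, -3.91613889e+01,
        1.59994955e-02,  9.94889473e-03, -1.28832891e-07]), 'position': array([0.14105212, 0.60850974, 0.25547996]), 'ee_rot': array([ 1.13631062e-01,  9.93522735e-01, -7.42298551e-04, -7.01458810e-05]), 'ft_force': array([0.20905616, 0.42207808, 0.35166533]), 'torque': array([ 0.00073354,  0.02095809, -0.00536152]), 'grip_width': 1.000372802339856}
side {'camera_matrix': array([[466.46224123,   0.        , 321.95821983],
       [  0.        , 466.46224123, 201.72038002],
       [  0.        ,   0.        ,   1.        ]]), 'R': array([[ 0.81393642, -0.58066837, -0.01821402],
       [-0.40425759, -0.5435838 , -0.73558987],
       [ 0.41723292,  0.60608654, -0.67718225]]), 't': array([-0.46504117,  0.30490718,  1.66132124])}
top {'camera_matr
[... 190 characters left out ...]
9976683, -0.00864709],
       [-0.98364067,  0.02101514, -0.17891171],
       [ 0.17905172,  0.00496553, -0.98382713]]), 't': array([0.02880056, 0.58241835, 1.80944906])}
wrist {'camera_matrix': array([[284.08891592,   0.        , 318.10172205],
       [  0.        , 284.08891592, 199.66808975],
       [  0.        ,   0.        ,   1.        ]]), 'mount': array([[-3.25757418e-04, -9.64538902e-01, -2.63940526e-01,
         6.74958927e-02],
       [ 9.99999680e-01, -5.06917631e-04,  6.18262240e-04,
        -2.74887264e-04],
       [-7.30134088e-04, -2.63940240e-01,  9.64538759e-01,
        -1.16473082e-01],
       [ 0.00000000e+00,  0.00000000e+00,  0.00000000e+00,
         1.00000000e+00]])}
```

View pics/top0.png

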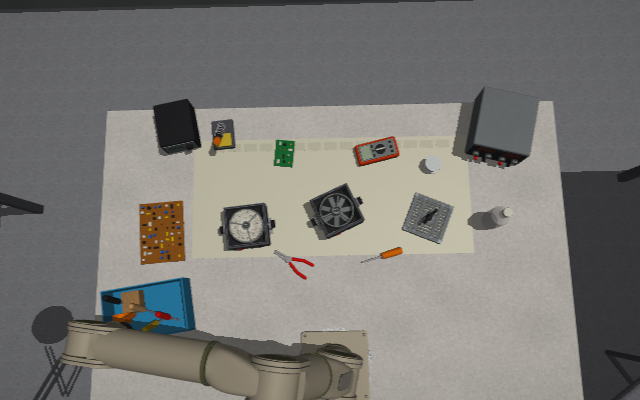

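View pics/side0.png

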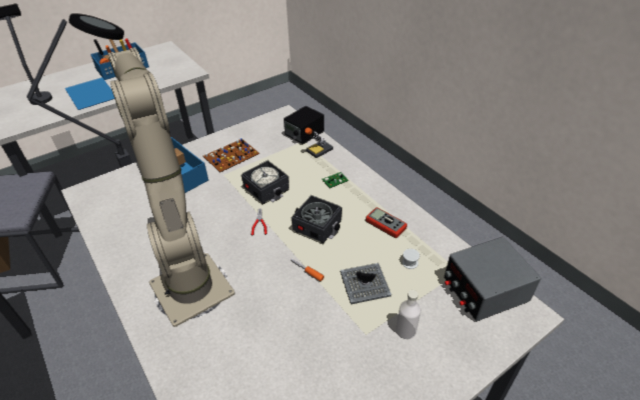

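View pics/wrist0.png

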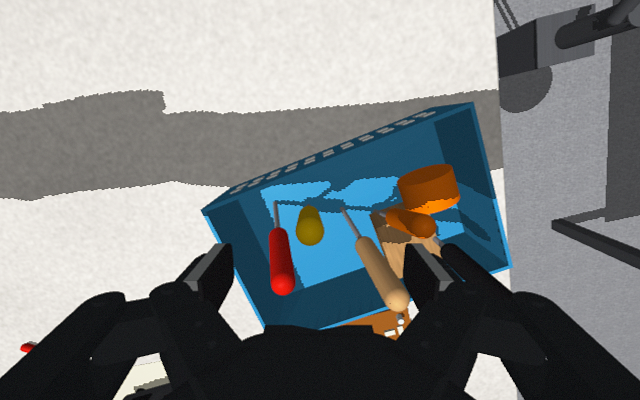

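The top view shows the filter extractor (white pleats) near (246,226), the frame-only one near (338,211), the cover near (428,217), and the bottle at (495,215). I'll enlarge these.

Run:
```python
import cv2
p=cv2.imread("pics/top0.png")
a=cv2.resize(p[192:262,205:285],None,fx=7.5,fy=7.5,interpolation=cv2.INTER_CUBIC)
b=cv2.resize(p[182:252,390:470],None,fx=7.5,fy=7.5,interpolation=cv2.INTER_CUBIC)
cv2.imwrite("pics/t_a.png",a);cv2.imwrite("pics/t_b.png",b)
p=cv2.imread("pics/side0.png")
cv2.imwrite("pics/s_a.png",cv2.resize(p[150:220,225:305],None,fx=7.5,fy=7.5,interpolation=cv2.INTER_CUBIC))
cv2.imwrite("pics/s_b.png",cv2.resize(p[250:320,325:405],None,fx=7.5,fy=7.5,interpolation=cv2.INTER_CUBIC))
```

```text
(no output)
```

View pics/t_a.png

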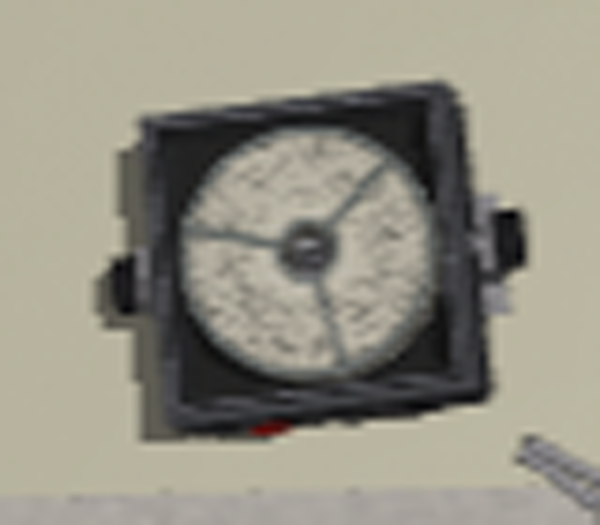

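View pics/t_b.png

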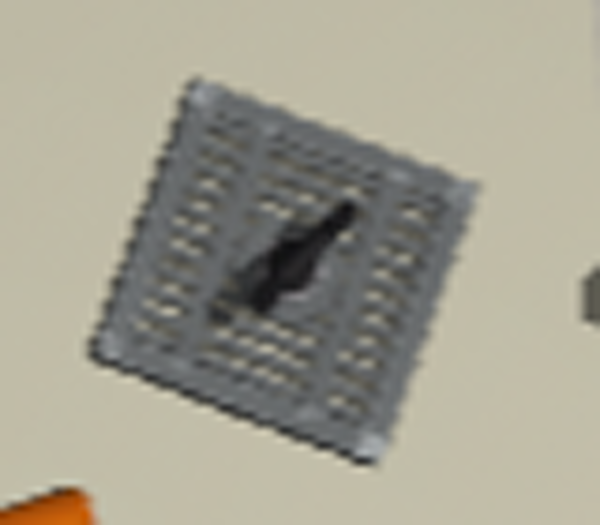

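View pics/s_a.png

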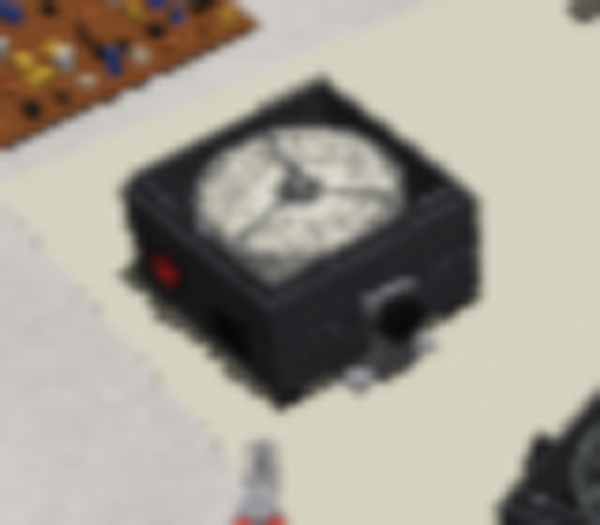

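View pics/s_b.png

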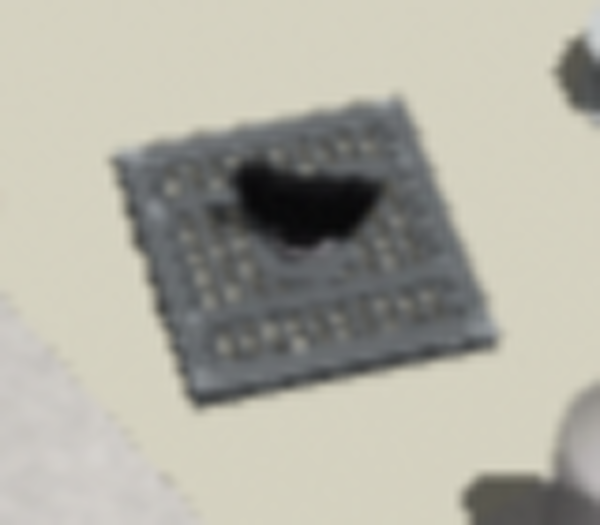

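```bash
cat > h.py <<'E'
import numpy as np,cv2
from workcell import *
from scipy.spatial.transform import Rotation as Rot
def ray(m,px,T=None):
    K=m["camera_matrix"]; v=np.linalg.solve(K,[px[0],px[1],1])
    if "R" in m: R=m["R"];return -R.T@m["t"],R.T@v
    M=T@m["mount"];return M[:3,3],M[:3,:3]@v
def atz(m,px,z,T=None):
    c,v=ray(m,px,T);return c+v*(z-c[2])/v[2]
def tri(rays):
    A=np.zeros((3,3));b=np.zeros(3)
    for c,v in rays:
        v=v/np.linalg.norm(v);P=np.eye(3)-np.outer(v,v);A+=P;b+=P@c
    x=np.linalg.solve(A,b)
    return x,[np.linalg.norm((np.eye(3)-np.outer(v,v)/(v@v))@(x-c)) for c,v in rays]
def pose(o=None):
    o=o or get_obs();T=np.eye(4);T[:3,:3]=Rot.from_quat(o["ee_rot"]).as_matrix();T[:3,3]=o["position"];return T
def snap(name):
    T=pose();p,d=camera("wrist");cv2.imwrite(f"pics/{name}.png",p);np.savez(f"pics/{name}.npz",T=T,d=d);return p,d,T
E
python3 - <<'E'
from h import *
mt=camera_model("top");ms=camera_model("side")
def tc(u,v,ox,oy): return ((u+.5)/7.5-.5+ox,(v+.5)/7.5-.5+oy)
print("cover corners")
T=[(195,80),(480,187),(375,462),(92,352)]
S=[(400,97),(497,340),(198,402),(115,157)]
for t in T: print(atz(mt,tc(*t,390,182),.011).round(4))
print("side");
for s in S: print(atz(ms,tc(*s,325,250),.011).round(4))
print("ext corners top")
for t in [(143,118),(448,85),(490,395),(178,428)]: print(atz(mt,tc(*t,205,192),.084).round(4))
for s in [(322,78),(478,198),(275,297),(125,187)]: print(atz(ms,tc(*s,225,150),.084).round(4))
x=tri([ray(mt,tc(308,245,205,192)),ray(ms,tc(300,182,225,150))]);print("stud",x)
print("wing ends top z.06", atz(mt,tc(220,315,390,182),.06).round(4),atz(mt,tc(352,203,390,182),.06).round(4))
print("wing ends side", atz(ms,tc(240,165,325,250),.06).round(4),atz(ms,tc(383,180,325,250),.06).round(4))
for (a,b) in [((220,315),(240,165)),((352,203),(383,180))]:
    print(tri([ray(mt,tc(*a,390,182)),ray(ms,tc(*b,325,250))]))
E
```

```text
cover corners
[ 0.603  -0.3112  0.011 ]
[ 0.5472 -0.4466  0.011 ]
[ 0.4149 -0.3879  0.011 ]
[ 0.4707 -0.2548  0.011 ]
side
[ 0.6014 -0.3125  0.011 ]
[ 0.5431 -0.4489  0.011 ]
[ 0.4113 -0.3945  0.011 ]
[ 0.4664 -0.2595  0.011 ]
ext corners top
[0.5499 0.3768 0.084 ]
[0.5625 0.2339 0.084 ]
[0.4168 0.2142 0.084 ]
[0.4046 0.3583 0.084 ]
[0.548  0.3794 0.084 ]
[0.5621 0.2302 0.084 ]
[0.4268 0.2249 0.084 ]
[0.406  0.3591 0.084 ]
stud (array([0.48712342, 0.29865154, 0.0877416 ]), [np.float64(0.0008100699102311637), np.float64(0.000810069910231218)])
wing ends top z.06 [ 0.4811 -0.3089  0.06  ] [ 0.5331 -0.3739  0.06  ]
wing ends side [ 0.486 -0.329  0.06 ] [ 0.5336 -0.375   0.06  ]
(array([ 0.48948385, -0.31533359,  0.0411573 ]), [np.float64(0.006637145944188511), np.float64(0.006637145944188665)])
(array([ 0.53366373, -0.37432701,  0.05906611]), [np.float64(0.0004827116663340953), np.float64(0.0004827116663336289)])
```

Filter extractor is at about (0.483, 0.296) with sides turned about 6°. The cover is at about (0.508, -0.352), turned about -23°, with wings near -51°. First I'll move over the filter extractor for a close look.

```bash
python3 -m creep '[[0,0,0,-25,-13,0,0],[0,0,0,-44,-23,0,0],[0,0,0,-44,-23,0,0],[0,0,0,-44,-23,-3,0],[0,0,0,-44,-23,-3,0],[0,0,0,-44,-23,-3,0],[0,0,0,-44,-23,-3,0],[0,0,0,-44,-23,-3,0]]'; python3 -m creep '[[0,0,0,-40,-21,0,0],[0,0,0,-35,-18,0,0],[0,0,0,-20,-11,0,0],[0,0,0,0,0,0,0],[0,0,0,0,0,0,0]]'
python3 - <<'E'
from h import *
p,d,T=snap("w1"); print(T.round(4),get_obs()["joint_pos"].round(3))
import workcell; print(dir(workcell))
E
```

```text
clock: 0.95
position: [0.4274, 0.3625, 0.2714]
ee_rot: [0.114, 0.994, 0.0, -0.0]
ft_force: [0.5, 0.5, -0.3]
grip_width: 1.002
clock: 1.45
position: [0.5074, 0.294, 0.2709]
ee_rot: [0.114, 0.993, -0.0, -0.0]
ft_force: [-1.9, 0.3, -0.1]
grip_width: 1.0
[[-9.740e-01  2.265e-01 -7.000e-04  5.074e-01]
 [ 2.265e-01  9.740e-01 -1.000e-04  2.940e-01]
 [ 6.000e-04 -2.000e-04 -1.000e+00  2.709e-01]
 [ 0.000e+00  0.000e+00  0.000e+00  1.000e+00]] [-0.803  0.237  0.237  1.559 -0.057  1.352  0.784]
['MotionError', '__builtins__', '__cached__', '__doc__', '__file__', '__loader__', '__name__', '__package__', '__spec__', 'camera', 'camera_model', 'finger_overhang', 'get_obs', 'hand_in']
```

View pics/w1.png

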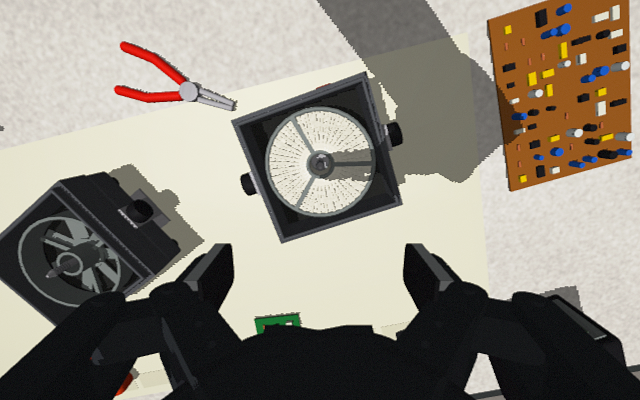

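Run:
```python
import cv2
p=cv2.imread("pics/w1.png")
cv2.imwrite("pics/w1c.png",cv2.resize(p[65:250,225:415],None,fx=3.2,fy=3.2,interpolation=cv2.INTER_CUBIC))
cv2.imwrite("pics/w1d.png",cv2.resize(p[145:185,300:340],None,fx=14,fy=14,interpolation=cv2.INTER_CUBIC))
```

```text
(no output)
```

View pics/w1c.png

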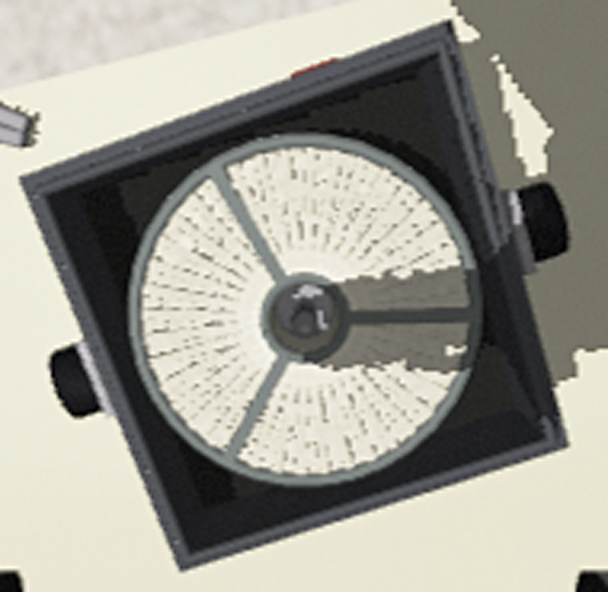

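View pics/w1d.png

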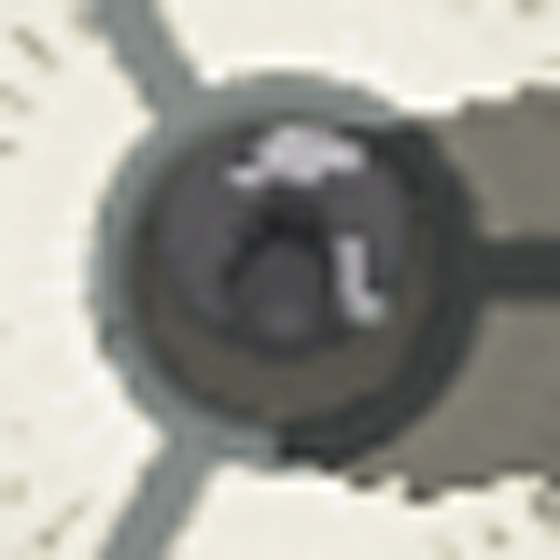

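Run:
```python
from h import *
m=camera_model("wrist");Z=np.load("pics/w1.npz");T=Z["T"];d=Z["d"]
f=lambda u,v:((u+.5)/3.2-.5+225,(v+.5)/3.2-.5+65)
for z in (.084,.094):
    P=np.array([atz(m,f(*c),z,T) for c in [(22,180),(452,20),(566,443),(182,570)]])
    e=[P[(i+1)%4]-P[i] for i in range(4)]
    print(z,P[:,:2].round(4).tolist(),P.mean(0).round(4),[round(float(np.linalg.norm(x)),4) for x in e],[round(float(np.degrees(np.arctan2(x[1],x[0])))%90,2) for x in e])
print("stud@.11",atz(m,(320.1,164.6),.11,T), "depth",d[158:172:2,314:327:2].round(3))
# depth map -> points at z .08-.1
K=m["camera_matrix"];v,u=np.mgrid[60:260,220:420]
M=T@m["mount"];q=np.stack([(u-K[0,2])/K[0,0],(v-K[1,2])/K[1,1],np.ones_like(u)],-1)*d[60:260,220:420][...,None]
w=q@M[:3,:3].T+M[:3,3]
for lo,hi in((.08,.088),(.088,.092),(.092,.097)):
    s=w[(w[...,2]>lo)&(w[...,2]<hi)]; 
    if len(s)>20: print(lo,len(s),cv2.minAreaRect((s[:,:2]*1000).astype(np.float32)),np.median(s[:,2]))
```

```text
0.084 [[0.4203, 0.2226], [0.4049, 0.3661], [0.5472, 0.3797], [0.563, 0.2375]] [0.4839 0.3015 0.084 ] [0.1442, 0.1429, 0.1431, 0.1435] [6.11, 5.49, 6.34, 5.95]
0.094 [[0.421, 0.2255], [0.4061, 0.3642], [0.5437, 0.3774], [0.559, 0.2399]] [0.4825 0.3017 0.094 ] [0.1395, 0.1382, 0.1384, 0.1388] [6.11, 5.49, 6.34, 5.95]
stud@.11 [0.48119341 0.30191888 0.11      ] depth [[0.328 0.329 0.328 0.32  0.327 0.33  0.33 ]
 [0.329 0.329 0.309 0.301 0.308 0.332 0.332]
 [0.33  0.33  0.289 0.287 0.288 0.33  0.331]
 [0.33  0.294 0.284 0.283 0.283 0.288 0.331]
 [0.332 0.287 0.283 0.279 0.28  0.286 0.333]
 [0.333 0.337 0.283 0.28  0.282 0.289 0.335]
 [0.32  0.329 0.333 0.286 0.289 0.33  0.323]]
0.08 11211 ((484.1553955078125, 301.4903259277344), (146.49497985839844, 146.46054077148438), 5.842577934265137) 0.08224999181951642
0.088 868 ((484.06060791015625, 301.4366760253906), (136.17819213867188, 136.23558044433594), 5.9198174476623535) 0.09120620980114202
0.092 1369 ((483.92437744140625, 301.5473937988281), (135.44918823242188, 135.48538208007812), 5.850810527801514) 0.09270112077989534
```

```bash
python3 -m creep '[[0,0,0,-6,-23,0,0],[0,0,0,-12,-45,0,0],[0,0,0,-12,-45,0,0],[0,0,0,-12,-45,0,0],[0,0,0,-12,-45,0,0],[0,0,0,-12,-45,0,0],[0,0,0,-12,-45,0,0],[0,0,0,-12,-45,0,0]]'; python3 -m creep '[[0,0,0,-12,-45,0,0],[0,0,0,-12,-45,0,0],[0,0,0,-12,-45,0,0],[0,0,0,-12,-45,0,0],[0,0,0,-12,-45,0,0],[0,0,0,-12,-45,0,0],[0,0,0,-12,-45,0,0],[0,0,0,-6,-24,0,0]]'
python3 -m creep '[[0,0,0.13,0,0,0,0],[0,0,0.13,0,0,0,0],[0,0,0.13,0,0,0,0],[0,0,0.13,0,0,0,0],[0,0,0.13,0,0,0,0],[0,0,0.01,0,0,0,0],[0,0,0,0,0,0,0],[0,0,0,0,0,0,0]]'
python3 - <<'E'
from h import *
p,d,T=snap("w2"); print(T.round(4),get_obs()["joint_pos"].round(3),finger_overhang)
E
```

```text
clock: 2.3
position: [0.5185, -0.0558, 0.2715]
ee_rot: [0.112, 0.994, 0.0, 0.0]
ft_force: [0.9, 0.7, 0.0]
grip_width: 1.003
clock: 3.1
position: [0.5296, -0.4084, 0.2707]
ee_rot: [0.114, 0.993, -0.0, -0.0]
ft_force: [0.3, 1.1, 0.2]
grip_width: 0.998
clock: 3.9
position: [0.5303, -0.4056, 0.2712]
ee_rot: [0.428, 0.904, 0.0, -0.0]
ft_force: [0.4, -0.8, -0.1]
grip_width: 0.998
[[-6.341e-01  7.732e-01  1.000e-04  5.303e-01]
 [ 7.732e-01  6.341e-01  5.000e-04 -4.056e-01]
 [ 3.000e-04  3.000e-04 -1.000e+00  2.712e-01]
 [ 0.000e+00  0.000e+00  0.000e+00  1.000e+00]] [ 0.038  0.516  0.814  1.348 -0.371  1.433  1.521] 0.025
```

View pics/w2.png

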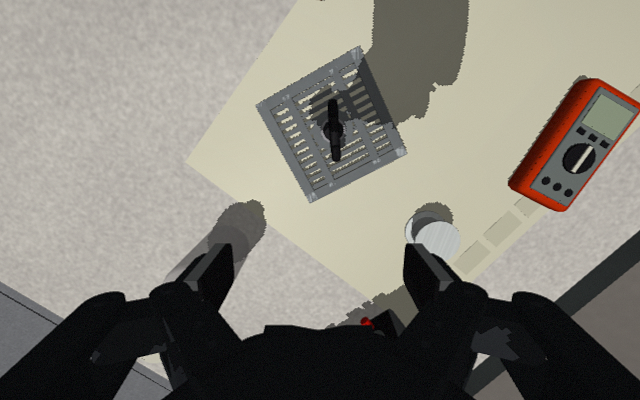

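```bash
cat >> h.py <<'E'
def cloud(d,T):
    m=camera_model("wrist");K=m["camera_matrix"];v,u=np.mgrid[0:400,0:640]
    M=T@m["mount"];q=np.stack([(u-K[0,2])/K[0,0],(v-K[1,2])/K[1,1],np.ones(u.shape)],-1)*d[...,None]
    return q@M[:3,:3].T+M[:3,3]
E
python3 - <<'E'
from h import *
Z=np.load("pics/w2.npz");w=cloud(Z["d"],Z["T"])
r=w[30:225,240:420].reshape(-1,3)
for lo,hi in((.009,.018),(.05,.056),(.056,.07)):
    s=r[(r[:,2]>lo)&(r[:,2]<hi)];print(lo,len(s),cv2.minAreaRect((s[:,:2]*1000).astype(np.float32)),np.median(s[:,2]),np.percentile(s[:,2],98))
m=camera_model("top");print("bottle cap",atz(m,(506,211),.2),"base",atz(m,(484,217),0.))
b=w[190:330,150:270].reshape(-1,3);s=b[(b[:,2]>.05)&(b[:,2]<.205)];print(len(s))
P=np.load("pics/top0.npy");K=m["camera_matrix"];v,u=np.mgrid[195:235,470:520]
q=np.stack([(u-K[0,2])/K[0,0],(v-K[1,2])/K[1,1],np.ones(u.shape)],-1)*P[195:235,470:520][...,None];q=(q-m["t"])@m["R"];q=q.reshape(-1,3)
s=q[q[:,2]>.03];print(len(s),s.min(0),s.max(0),np.median(s,0))
E
```

```text
0.009 10037 ((552.7288818359375, -367.82550048828125), (146.287353515625, 243.39454650878906), 67.26030731201172) 0.011495845240830638 0.013373991471863814
0.05 318 ((508.0347900390625, -349.3376159667969), (11.009963035583496, 69.30272674560547), 44.442726135253906) 0.05482300753816552 0.05593171062514597
0.056 282 ((507.6169738769531, -349.1230773925781), (10.278396606445312, 67.29329681396484), 43.50484848022461) 0.05823259154549504 0.06136609568740985
bottle cap [ 0.49871265 -0.57064591  0.2       ] base [ 0.50789071 -0.55751731  0.        ]
818
475 [ 0.24947529 -0.60832607  0.03006959] [0.52832267 0.00756937 1.88463558] [ 0.48857092 -0.56358003  0.13279697]
```

Wing nut measured at (0.508, -0.349), wing yaw about -46°, top about 61 mm. The cover is turned -22.7°. I'll line up over it and check from a second place.

```bash
python3 -m creep '[[0,0,-0.08,0,0,0,0],[0,0,0,28,11.5,20,0],[0,0,0,28,11.5,40,0],[0,0,0,0,0,40,0],[0,0,0,0,0,20,0],[0,0,0,0,0,0,0],[0,0,0,0,0,0,0]]'
python3 - <<'E'
from h import *
Z=np.load("pics/w2.npz");w=cloud(Z["d"],Z["T"])
def cov(w,c=(.508,-.349)):
    r=w.reshape(-1,3);r=r[np.hypot(r[:,0]-c[0],r[:,1]-c[1])<.106]
    for lo,hi in((.009,.018),(.05,.056),(.056,.07)):
        s=r[(r[:,2]>lo)&(r[:,2]<hi)]
        if len(s)>5: print(lo,len(s),cv2.minAreaRect((s[:,:2]*1000).astype(np.float32)),np.median(s[:,2]))
cov(w)
p,d,T=snap("w3"); print(T.round(4)); cov(cloud(d,T))
E
```

```text
clock: 4.65
position: [0.5081, -0.3503, 0.1522]
ee_rot: [0.393, 0.92, -0.0, 0.0]
ft_force: [-0.2, 0.0, 0.8]
grip_width: 0.997
0.009 10026 ((508.0331726074219, -349.0306396484375), (146.28732299804688, 146.43792724609375), 67.26030731201172) 0.011496408232642918
0.05 318 ((508.0470275878906, -349.2805480957031), (11.009927749633789, 69.30274963378906), 44.44265365600586) 0.054823368016091834
0.056 282 ((507.6289978027344, -349.0660705566406), (10.278396606445312, 67.29329681396484), 43.50484848022461) 0.05823353923512714
[[-6.915e-01  7.224e-01  4.000e-04  5.081e-01]
 [ 7.224e-01  6.915e-01 -3.000e-04 -3.503e-01]
 [-5.000e-04  0.000e+00 -1.000e+00  1.522e-01]
 [ 0.000e+00  0.000e+00  0.000e+00  1.000e+00]]
0.009 18147 ((507.90924072265625, -349.3244934082031), (146.19076538085938, 146.3181915283203), 67.27626037597656) 0.011473185932389995
0.05 649 ((507.4420471191406, -349.051025390625), (10.823290824890137, 69.30309295654297), 44.23064422607422) 0.054856456067893494
0.056 529 ((507.07049560546875, -348.7991027832031), (10.676398277282715, 68.7596206665039), 44.14990234375) 0.05836994477393739
```

View pics/w3.png

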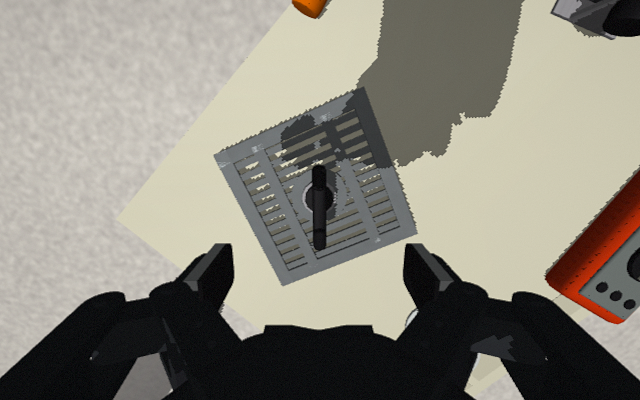

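The wings run vertically in the picture from (319,168) to (319,248), midway between the fingers at columns 220 and 418, so the alignment is right. Now I'll descend and grip.

```bash
python3 -m creep '[[0,0,0,1,0.5,20,0],[0,0,0,0,0,35,0],[0,0,0,0,0,30,0],[0,0,0,0,0,12,0],[0,0,0,0,0,4.5,0],[0,0,0,0,0,0,0]]' 60; python3 -m creep '[[0,0,0,0,0,0,255],[0,0,0,0,0,0,255],[0,0,0,0,0,0,255],[0,0,0,0,0,0,255],[0,0,0,0,0,0,255],[0,0,0,0,0,0,255],[0,0,0,0,0,0,255],[0,0,0,0,0,0,255]]' 60
python3 -m creep '[[0,0,0,0,0,0,255],[0,0,0,0,0,0,255],[0,0,0,0,0,-3,255],[0,0,0,0,0,-5,255],[0,0,0,0,0,-8,255],[0,0,0,0,0,0,255],[0,0,0,0,0,0,255]]'
```

```text
clock: 5.3
position: [0.5081, -0.3494, 0.051]
ee_rot: [0.393, 0.92, -0.0, 0.001]
ft_force: [-0.5, 0.5, -0.2]
grip_width: 0.996
clock: 6.1
position: [0.5077, -0.3488, 0.0501]
ee_rot: [0.393, 0.92, 0.0, 0.0]
ft_force: [-1.1, 1.9, 4.3]
grip_width: 0.122
clock: 6.8
position: [0.5077, -0.3488, 0.0661]
ee_rot: [0.393, 0.92, 0.0, 0.0]
ft_force: [-0.2, -0.2, -2.9]
grip_width: 0.117
```

Lifted with about 3 N of weight on the wrist. Next I'll raise it and carry it across.

```bash
python3 -m creep '[[0,0,0,0,0,-15,255],[0,0,0,0,0,-30,255],[0,0,0,0,0,-40,255],[0,0,0,0,0,-40,255],[0,0,0,0,0,-35,255],[0,0,0,5,4,-25,255],[0,0,0,15,13,-15,255],[0,0,0,25,22,0,255]]'; python3 -m creep '[[0,0,0,30,27,0,255],[0,0,0,32,28,0,255],[0,0,0,32,28,0,255],[0,0,0,32,28,0,255],[0,0,0,32,28,0,255],[0,0,0,32,28,0,255],[0,0,0,32,28,0,255],[0,0,0,32,28,0,255]]'
python3 -m creep '[[0,0,0,32,28,0,255],[0,0,0,32,28,0,255],[0,0,0,32,28,0,255],[0,0,0,32,28,0,255],[0,0,0,28,25,0,255],[0,0,0,18,16,0,255],[0,0,0,8,8,0,255],[0,0,0,0,0,0,255]]'
python3 - <<'E'
from h import *
p,d,T=snap("w4"); print(T.round(4),get_obs()["joint_pos"].round(3),get_obs()["ft_force"])
E
```

```text
clock: 7.6
position: [0.5043, -0.2916, 0.2692]
ee_rot: [0.395, 0.919, -0.001, 0.002]
ft_force: [0.8, 1.1, -3.9]
grip_width: 0.119
clock: 8.4
position: [0.4899, 0.0494, 0.2669]
ee_rot: [0.394, 0.919, 0.001, 0.0]
ft_force: [0.8, -0.0, -3.3]
grip_width: 0.124
clock: 9.2
position: [0.4808, 0.2918, 0.2661]
ee_rot: [0.392, 0.92, -0.0, 0.0]
ft_force: [0.2, -1.1, -3.0]
grip_width: 0.115
[[-6.921e-01  7.218e-01  1.000e-04  4.808e-01]
 [ 7.218e-01  6.921e-01 -3.000e-04  2.918e-01]
 [-3.000e-04 -1.000e-04 -1.000e+00  2.661e-01]
 [ 0.000e+00  0.000e+00  0.000e+00  1.000e+00]] [-0.968  0.188  0.394  1.638 -0.073  1.331  0.2  ] [ 0.37109765 -0.4070368  -1.6732661 ]
```

View pics/w4.png

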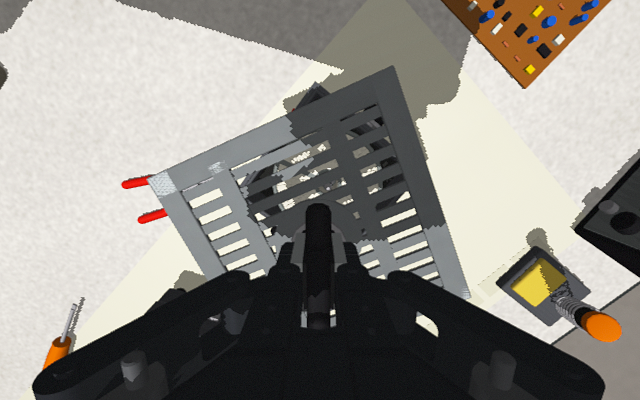

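```bash
python3 -m creep '[[0,0,-0.08,0,0,0,255],[0,0,-0.12,0,0,0,255],[0,0,-0.12,0,0,0,255],[0,0,-0.12,0,0,0,255],[0,0,-0.06,0,0,0,255],[0,0,0,0,0,0,255],[0,0,0,0,0,0,255]]'
python3 - <<'E'
from h import *
p,d,T=snap("w5"); print(T.round(4))
w=cloud(d,T)
Ti=np.linalg.inv(T); c=w@Ti[:3,:3].T+Ti[:3,3]
s=c[(c[...,2]>.02)&(c[...,2]<.06)&(np.hypot(c[...,0],c[...,1])<.108)&(c[...,0]>-.1)]
print(np.histogram(s[:,2],bins=np.arange(.02,.061,.002)))
s=s[(s[:,2]>.028)&(s[:,2]<.046)]
A=np.c_[s[:,:2],np.ones(len(s))];k=np.linalg.lstsq(A,s[:,2],rcond=None)[0];print("plane",k,len(s))
for _ in range(4):
    g=abs(s[:,2]-np.c_[s[:,:2],np.ones(len(s))]@k)<.0015;s=s[g];k=np.linalg.lstsq(np.c_[s[:,:2],np.ones(len(s))],s[:,2],rcond=None)[0]
print("plane",k,len(s))
sw=s@T[:3,:3].T+T[:3,3]
print(s.min(0),s.max(0),cv2.minAreaRect((sw[:,:2]*1000).astype(np.float32)))
E
```

```text
clock: 9.95
position: [0.4814, 0.2896, 0.2663]
ee_rot: [0.155, 0.988, 0.0, 0.0]
ft_force: [0.6, -0.5, -2.8]
grip_width: 0.121
[[-9.517e-01  3.070e-01  4.000e-04  4.814e-01]
 [ 3.070e-01  9.517e-01  0.000e+00  2.896e-01]
 [-4.000e-04  2.000e-04 -1.000e+00  2.663e-01]
 [ 0.000e+00  0.000e+00  0.000e+00  1.000e+00]]
(array([   25,     1,     0,     4,     5,    96,    96,    24,  5437,
       24462,  2555,   218,     0,     0,     0,     0,     0,     0,
           0,     0]), array([0.02 , 0.022, 0.024, 0.026, 0.028, 0.03 , 0.032, 0.034, 0.036,
       0.038, 0.04 , 0.042, 0.044, 0.046, 0.048, 0.05 , 0.052, 0.054,
       0.056, 0.058, 0.06 ]))
plane [-0.00257216  0.00012886  0.03885479] 32893
plane [-0.0023153  -0.00014207  0.03880333] 30128
[-0.06091557 -0.09569808  0.0371625 ] [0.09498915 0.09504304 0.04044229] ((481.65277099609375, 289.1558837890625), (145.840087890625, 146.6597137451172), 5.486163139343262)
```

View pics/w5.png

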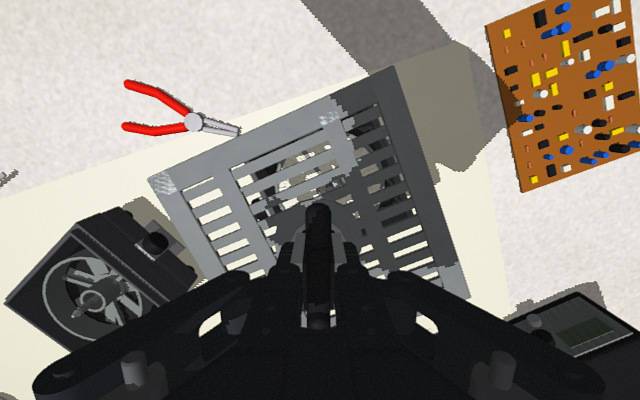

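The cover hangs level, 0.4° off in yaw and 12 mm short. I'll correct that and descend to just above the stud.

```bash
python3 -m creep '[[0,0,-0.007,1.6,12.4,0,255],[0,0,0,0,0,20,255],[0,0,0,0,0,35,255],[0,0,0,0,0,30,255],[0,0,0,0,0,14,255],[0,0,0,0,0,0,255],[0,0,0,0,0,0,255],[0,0,0,0,0,0,255]]'
cat > chk.py <<'E'
from h import *
import sys
p,d,T=snap(sys.argv[1]); print(T.round(4))
w=cloud(d,T)
Ti=np.linalg.inv(T); c=w@Ti[:3,:3].T+Ti[:3,3]
s=c[(c[...,2]>.036)&(c[...,2]<.042)&(np.hypot(c[...,0],c[...,1])<.108)&(c[...,0]>-.1)]
k=np.linalg.lstsq(np.c_[s[:,:2],np.ones(len(s))],s[:,2],rcond=None)[0]
for _ in range(4):
    s=s[abs(s[:,2]-np.c_[s[:,:2],np.ones(len(s))]@k)<.0015];k=np.linalg.lstsq(np.c_[s[:,:2],np.ones(len(s))],s[:,2],rcond=None)[0]
sw=s@T[:3,:3].T+T[:3,3]
print("plane",k,len(s),"z at tcp",T[2,3]-k[2]);print(cv2.minAreaRect((sw[:,:2]*1000).astype(np.float32)))
o=get_obs();print(o["ft_force"].round(2),o["torque"].round(3),o["joint_pos"].round(3))
E
python3 chk.py w6
```

```text
clock: 10.8
position: [0.484, 0.3042, 0.1687]
ee_rot: [0.15, 0.989, 0.001, 0.001]
ft_force: [0.9, -0.5, -2.2]
grip_width: 0.114
[[-0.9551  0.2964  0.0021  0.484 ]
 [ 0.2964  0.9551  0.0018  0.3042]
 [-0.0015  0.0024 -1.      0.1687]
 [ 0.      0.      0.      1.    ]]
plane [-0.00236652 -0.00014414  0.03880201] 30075 z at tcp 0.12991291648256686
((484.71337890625, 303.9418640136719), (146.8050079345703, 146.371337890625), 6.080758571624756)
[ 0.56 -0.25 -2.2 ] [-0.008 -0.004 -0.002] [-0.922  0.282  0.331  1.736 -0.1    1.138  0.709]
```

View pics/w6.png

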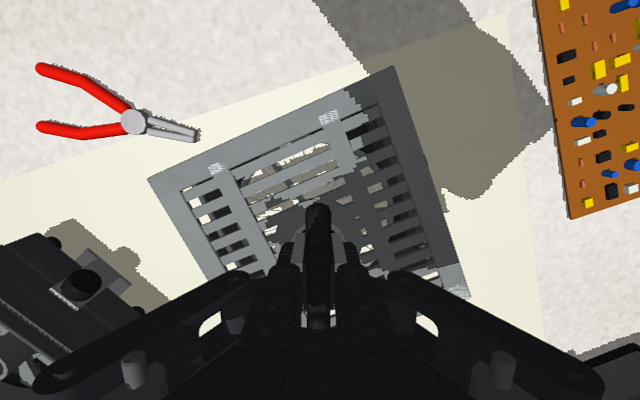

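```bash
python3 -m creep '[[0,0,0.003,0,-2.5,0,255],[0,0,0,0,0,8,255],[0,0,0,0,0,8,255],[0,0,0,0,0,5,255],[0,0,0,0,0,0,255],[0,0,0,0,0,0,255],[0,0,0,0,0,0,255]]'
python3 chk.py w7
python3 - <<'E'
from h import *
p,d=camera("side");cv2.imwrite("pics/s7.png",cv2.resize(p[130:220,215:315],None,fx=6.5,fy=6.5,interpolation=cv2.INTER_CUBIC))
E
```

```text
clock: 11.55
position: [0.4825, 0.3012, 0.1461]
ee_rot: [0.151, 0.988, 0.0, 0.0]
ft_force: [0.1, 0.2, -3.0]
grip_width: 0.117
[[-9.542e-01  2.991e-01  2.000e-04  4.825e-01]
 [ 2.991e-01  9.542e-01  2.000e-04  3.012e-01]
 [-2.000e-04  3.000e-04 -1.000e+00  1.461e-01]
 [ 0.000e+00  0.000e+00  0.000e+00  1.000e+00]]
plane [-0.00257621 -0.0001454   0.03881612] 30054 z at tcp 0.10731426212193584
((482.9920959472656, 301.0101318359375), (146.30245971679688, 146.2814483642578), 6.007696151733398)
[ 0.78  0.44 -3.47] [ 0.027 -0.023  0.043] [-0.917  0.301  0.329  1.764 -0.108  1.094  0.715]
```

View pics/s7.png

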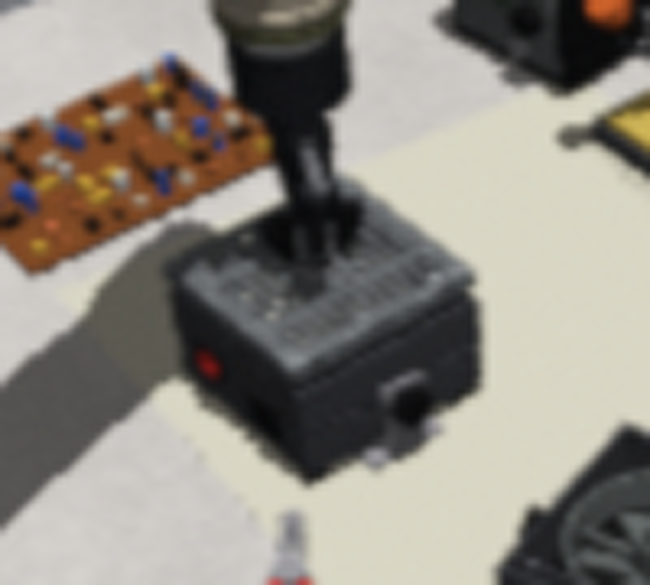

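View pics/w7.png

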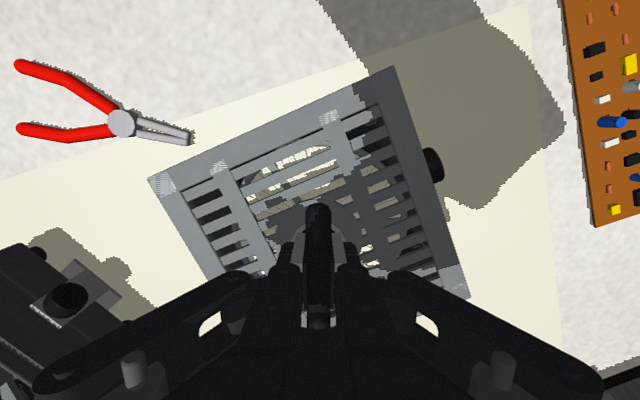

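The cover sits squarely above the box in the side view. One last 1 mm correction, then a slow descent while watching force.

```bash
python3 -m creep '[[0,0,0.002,-0.8,0.8,0,255],[0,0,0,0,0,2,255],[0,0,0,0,0,2,255],[0,0,0,0,0,0,255],[0,0,0,0,0,0,255]]'; python3 -m creep '[[0,0,0,0,0,2,255],[0,0,0,0,0,0,255]]'
```

```text
clock: 12.15
position: [0.4833, 0.3016, 0.1418]
ee_rot: [0.152, 0.988, -0.0, -0.0]
ft_force: [-0.7, 0.2, -3.0]
grip_width: 0.117
clock: 12.35
position: [0.4833, 0.3016, 0.1397]
ee_rot: [0.152, 0.988, -0.0, -0.0]
ft_force: [0.0, -0.0, -3.4]
grip_width: 0.116
```

No contact so far and the skirt is already past the lip top. Continuing.

```bash
python3 -m creep '[[0,0,0,0,0,2,255],[0,0,0,0,0,0,255]]'; python3 -m creep '[[0,0,0,0,0,1.5,255],[0,0,0,0,0,0,255]]';python3 -m creep '[[0,0,0,0,0,1,255],[0,0,0,0,0,0,255]]'; python3 chk.py w8
```

```text
clock: 12.55
position: [0.4833, 0.3015, 0.1376]
ee_rot: [0.152, 0.988, -0.0, -0.0]
ft_force: [0.4, -0.9, -3.5]
grip_width: 0.118
clock: 12.75
position: [0.4833, 0.3016, 0.1362]
ee_rot: [0.152, 0.988, -0.0, -0.0]
ft_force: [-0.9, 0.4, -3.1]
grip_width: 0.118
clock: 12.95
position: [0.4834, 0.3016, 0.1353]
ee_rot: [0.152, 0.988, -0.0, -0.0]
ft_force: [0.7, 0.1, -2.9]
grip_width: 0.119
[[-9.536e-01  3.010e-01 -1.000e-04  4.834e-01]
 [ 3.010e-01  9.536e-01 -0.000e+00  3.016e-01]
 [ 1.000e-04 -1.000e-04 -1.000e+00  1.353e-01]
 [ 0.000e+00  0.000e+00  0.000e+00  1.000e+00]]
plane [-0.00236979 -0.00023181  0.03881071] 30001 z at tcp 0.09650630249633492
((483.7432861328125, 301.2002258300781), (146.1167755126953, 146.50872802734375), 5.926141738891602)
[ 0.22  0.16 -3.25] [0.028 0.027 0.01 ] [-0.914  0.315  0.327  1.771 -0.114  1.074  0.717]
```

View pics/w8.png

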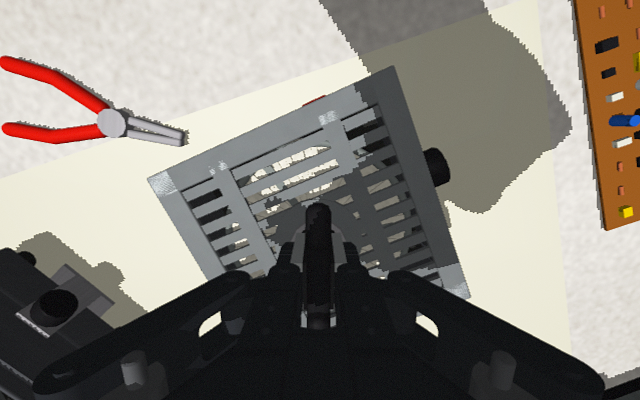

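```bash
for i in 1; do python3 -m creep '[[0,0,0,0,0,0.5,255],[0,0,0,0,0,0,255]]'; done; python3 -m creep '[[0,0,0,0,0,0.5,255],[0,0,0,0,0,0,255]]'; python3 -m creep '[[0,0,0,0,0,0.5,255],[0,0,0,0,0,0,255]]'
```

```text
clock: 13.2
position: [0.4835, 0.3016, 0.1352]
ee_rot: [0.152, 0.988, 0.0, 0.0]
ft_force: [-1.0, -0.5, 0.1]
grip_width: 0.119
clock: 13.4
position: [0.4835, 0.3017, 0.1351]
ee_rot: [0.152, 0.988, 0.0, 0.0]
ft_force: [-3.0, -2.1, 5.3]
grip_width: 0.12
clock: 13.6
position: [0.4835, 0.3017, 0.135]
ee_rot: [0.152, 0.988, 0.0, 0.0]
ft_force: [-4.1, -2.8, 9.1]
grip_width: 0.122
```

The cover is home: weight is off the wrist and it presses lightly. Now I'll spin the nut clockwise, following it down.

```bash
python3 -m creep '[[0,0,0.05,0,0,-0.4,255],[0,0,0.12,0,0,0.05,255],[0,0,0.12,0,0,0.06,255],[0,0,0.12,0,0,0.06,255],[0,0,0.12,0,0,0.06,255],[0,0,0.12,0,0,0.06,255],[0,0,0,0,0,0,255]]'; python3 -c "
from h import *
o=get_obs();print(o['torque'].round(3),o['joint_pos'].round(3))"; python3 chk.py w9
```

```text
clock: 14.3
position: [0.4839, 0.3022, 0.1347]
ee_rot: [0.461, 0.888, 0.001, 0.0]
ft_force: [0.0, 0.6, 4.0]
grip_width: 0.118
[ 0.19   0.021 -0.103] [-0.999  0.325  0.429  1.775 -0.152  1.072  0.096]
[[-5.756e-01  8.178e-01  1.400e-03  4.839e-01]
 [ 8.178e-01  5.756e-01  1.300e-03  3.022e-01]
 [ 2.000e-04  1.900e-03 -1.000e+00  1.347e-01]
 [ 0.000e+00  0.000e+00  0.000e+00  1.000e+00]]
plane [-0.00269568  0.00156665  0.03837688] 30371 z at tcp 0.0963710714813712
((484.133056640625, 301.4170227050781), (146.72161865234375, 146.00086975097656), 5.905341625213623)
[0.41 1.42 3.84] [ 0.206 -0.074 -0.098] [-0.998  0.325  0.428  1.775 -0.152  1.072  0.101]
```

View pics/w9.png

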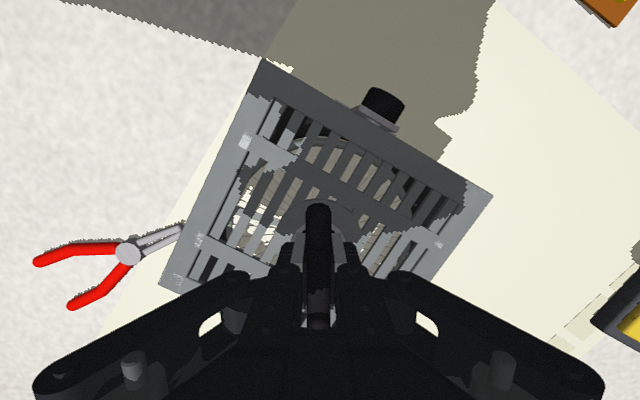

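The cover stays at (0.484, 0.301), 5.9°, while the wings have turned 37°. Continuing.

```bash
python3 -m creep '[[0,0,0.12,0,0,0.05,255],[0,0,0.13,0,0,0.06,255],[0,0,0.13,0,0,0.06,255],[0,0,0.13,0,0,0.06,255],[0,0,0.13,0,0,0.06,255],[0,0,0.13,0,0,0.06,255],[0,0,0.13,0,0,0.06,255],[0,0,0.1,0,0,0.05,255]]'; python3 -m creep '[[0,0,0.12,0,0,0.05,255],[0,0,0.13,0,0,0.06,255],[0,0,0.13,0,0,0.06,255],[0,0,0.13,0,0,0.06,255],[0,0,0.13,0,0,0.06,255],[0,0,0.13,0,0,0.06,255],[0,0,0.1,0,0,0.06,255],[0,0,0,0,0,0,255]]';python3 chk.py w10
```

```text
clock: 15.15
position: [0.4844, 0.3019, 0.1343]
ee_rot: [0.83, 0.558, 0.001, 0.0]
ft_force: [3.1, 0.6, 3.3]
grip_width: 0.12
clock: 15.95
position: [0.4846, 0.3013, 0.1338]
ee_rot: [0.987, 0.158, 0.001, 0.0]
ft_force: [2.7, -0.7, 4.7]
grip_width: 0.119
[[ 9.503e-01  3.114e-01  2.200e-03  4.846e-01]
 [ 3.114e-01 -9.503e-01  2.000e-04  3.013e-01]
 [ 2.200e-03  5.000e-04 -1.000e+00  1.338e-01]
 [ 0.000e+00  0.000e+00  0.000e+00  1.000e+00]]
plane [-0.00096029  0.00104463  0.03745726] 29683 z at tcp 0.09636077040189489
((482.6393127441406, 300.57373046875), (146.24343872070312, 146.48675537109375), 5.524198055267334)
[ 3.14 -2.55  5.37] [-0.384 -0.757 -0.038] [-1.26   0.384  0.76   1.789 -0.295  1.084 -1.648]
```

Nut at about 2.93 rad. Turning on toward the stop in small steps.

```bash
python3 -m creep '[[0,0,0.1,0,0,0.05,255],[0,0,0.1,0,0,0.05,255],[0,0,0.1,0,0,0.05,255],[0,0,0,0,0,0,255],[0,0,0,0,0,0,255]]'; python3 chk.py w11;  python3 -m creep '[[0,0,0.06,0,0,0.03,255],[0,0,0.06,0,0,0.03,255],[0,0,0,0,0,0,255]]'; python3 chk.py w12
```

```text
clock: 16.5
position: [0.4845, 0.301, 0.1336]
ee_rot: [1.0, 0.01, 0.001, 0.0]
ft_force: [2.8, -2.0, 6.4]
grip_width: 0.117
[[ 9.998e-01  1.990e-02  1.800e-03  4.845e-01]
 [ 1.990e-02 -9.998e-01 -0.000e+00  3.010e-01]
 [ 1.800e-03  1.000e-04 -1.000e+00  1.336e-01]
 [ 0.000e+00  0.000e+00  0.000e+00  1.000e+00]]
plane [-0.00051886  0.00054811  0.0372807 ] 29413 z at tcp 0.09635566563184891
((484.3191833496094, 300.9307861328125), (142.38804626464844, 146.2010498046875), 5.527456760406494)
[ 2.7 -3.5  5.7] [-0.619 -0.58  -0.038] [-1.305  0.402  0.821  1.791 -0.328  1.09  -1.921]
clock: 16.85
position: [0.4844, 0.3009, 0.1335]
ee_rot: [0.999, -0.051, 0.001, 0.0]
ft_force: [2.0, -3.4, 6.7]
grip_width: 0.117
[[ 9.948e-01 -1.019e-01  1.600e-03  4.844e-01]
 [-1.019e-01 -9.948e-01 -2.000e-04  3.009e-01]
 [ 1.600e-03  0.000e+00 -1.000e+00  1.335e-01]
 [ 0.000e+00  0.000e+00  0.000e+00  1.000e+00]]
plane [-0.00081378  0.0005477   0.03723229] 28988 z at tcp 0.09631517388177233
((482.31756591796875, 300.84088134765625), (146.21168518066406, 146.53871154785156), 5.529926776885986)
[ 3.3  -2.56  6.33] [-0.75  -0.567 -0.026] [-1.323  0.41   0.846  1.792 -0.342  1.092 -2.03 ]
```

```bash
python3 -m creep '[[0,0,0.04,0,0,0.02,255],[0,0,0,0,0,0,255]]'; python3 -c "
from h import *
print(get_obs()['torque'].round(3))"; python3 -m creep '[[0,0,0.04,0,0,0.0,255],[0,0,0,0,0,0,255]]'; python3 -c "
from h import *
print(get_obs()['torque'].round(3),pose()[:3,:2].round(4))"
```

```text
clock: 17.1
position: [0.4844, 0.3009, 0.1335]
ee_rot: [0.998, -0.071, 0.001, 0.0]
ft_force: [2.6, -4.2, 6.5]
grip_width: 0.119
[-0.803 -0.535 -0.103]
clock: 17.3
position: [0.4843, 0.301, 0.1335]
ee_rot: [0.996, -0.09, 0.001, 0.0]
ft_force: [2.8, -2.9, 6.5]
grip_width: 0.116
[-0.754 -0.458  0.257] [[ 9.837e-01 -1.797e-01]
 [-1.797e-01 -9.837e-01]
 [ 1.400e-03 -1.000e-04]]
```

Torque rises at the 3.4 rad stop, so it is snug. I'll ease off slightly, open and lift straight up.

```bash
python3 -m creep '[[0,0,-0.03,0,0,0,255],[0,0,0,0,0,0,200],[0,0,0,0,0,0,100],[0,0,0,0,0,0,0],[0,0,0,0,0,0,0],[0,0,0,0,0,0,0],[0,0,0,0,0,0,0],[0,0,0,0,0,0,0]]'; python3 -m creep '[[0,0,0,0,0,-10,0],[0,0,0,0,0,-25,0],[0,0,0,0,0,-35,0],[0,0,0,-20,0,-30,0],[0,0,0,-25,0,-15,0],[0,0,0,-20,0,0,0],[0,0,0,0,0,0,0],[0,0,0,0,0,0,0]]'
python3 - <<'E'
from h import *
p,d,T=snap("w13");print(T.round(3))
r=cloud(d,T).reshape(-1,3);r=r[np.hypot(r[:,0]-.484,r[:,1]-.3015)<.106]
for lo,hi in((.090,.101),(.132,.139),(.139,.15)):
    s=r[(r[:,2]>lo)&(r[:,2]<hi)]
    if len(s)>5: print(lo,len(s),cv2.minAreaRect((s[:,:2]*1000).astype(np.float32)),np.median(s[:,2]))
p,d=camera("side");cv2.imwrite("pics/s13.png",p)
E
```

```text
clock: 18.1
position: [0.4833, 0.3016, 0.1329]
ee_rot: [0.997, -0.077, -0.0, 0.0]
ft_force: [0.3, 1.0, 0.1]
grip_width: 0.999
clock: 18.9
position: [0.4192, 0.3118, 0.2485]
ee_rot: [0.997, -0.077, -0.0, -0.001]
ft_force: [0.5, 0.7, 0.3]
grip_width: 0.997
[[ 0.988 -0.153  0.     0.419]
 [-0.153 -0.988  0.001  0.312]
 [-0.    -0.001 -1.     0.249]
 [ 0.     0.     0.     1.   ]]
0.09 20401 ((482.24603271484375, 300.883544921875), (146.42176818847656, 146.1778564453125), 5.2281928062438965) 0.09648373831603052
0.132 529 ((482.29656982421875, 301.1869812011719), (10.388106346130371, 69.78785705566406), 81.60533905029297) 0.13817672784425208
0.139 748 ((481.9894104003906, 301.2557678222656), (10.276768684387207, 68.22578430175781), 81.62162017822266) 0.141209095600231
```

View pics/w13.png

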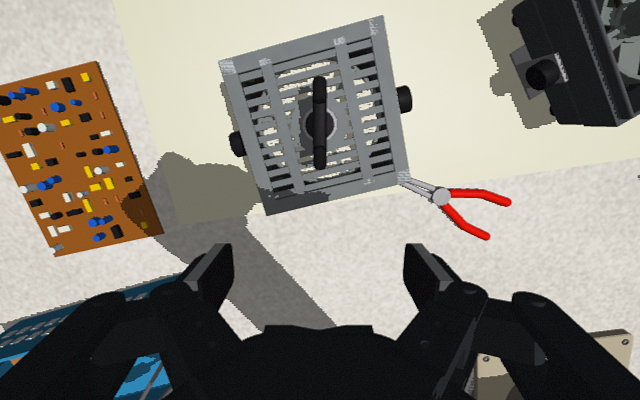

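View pics/s13.png

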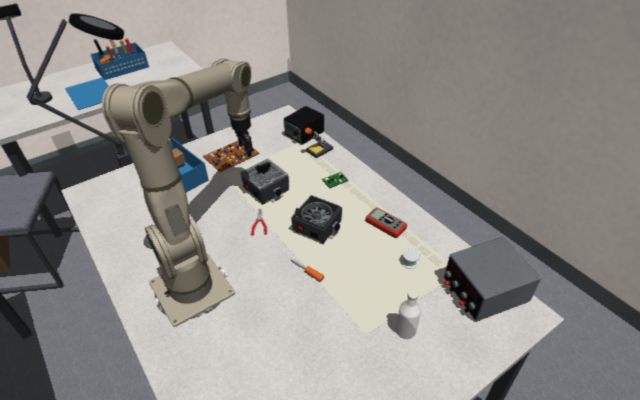

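```bash
python3 -c "
from workcell import *
print(hand_in())"
```

```text
the job is handed in; nothing more can be done
None
```

The grille cover is on the filter extractor with its wing nut snug, and I handed the job in at about 19 s of the 64 s allowed. I lifted the cover by its wing nut and carried it over the other extractor. It went down onto the stud and lip with about 12 N of press at most, then I turned the nut clockwise until the torque rose at the stop and let go.

Last checks with the wrist camera, after release:
- **Centring:** the cover is about 2 mm from the extractor's centre (limit 5 mm). That is about the camera's own accuracy.
- **Alignment:** its sides are 0.01 rad out of line, and it was level to about 0.001 rad just before release.
- **Height:** the plate top reads 96.5 mm. The depth readings ran about 1.5 mm low all along, so the true figure is about 98 mm, which is fully home.
- **Nut:** it stands at about 3.38 rad (stop at 3.4).
- **Robot:** the gripper is clear, with no contact force beyond noise.

In the last pictures the other extractor is still open and the bystanders look unmoved. I did not measure how far the two cartridges or the bystanders might have shifted. No check failed or disagreed beyond that height offset.

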